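# Aim the tabletop projector and open its lens door

## Task

With a fingertip, push the projector's side arm to swing the projector round until its lens points at the middle of the small tabletop screen, leaving the lens door as it is until then; next push the upright tab on its roof sideways until the lens door is fully open, with the projector still aimed. Push gently, grasp and lift nothing, leave the stand where it stands, and leave the other things on the table undisturbed.

Things in the scene. Friction and masses are not known exactly. Their poses are not given: they have to be found in the camera images.
- stand: loose round dark steel foot of the projector (170 mm across, 18 mm thick, about 2.2 kg; 3.3 kg with the projector) with a 44 mm column; it should neither slide nor rise. Origin at the centre of its underside, on the table; the projector swivels about the vertical axis through this origin
- swivel (a joint): swivel of the projector on the stand, rad, about the vertical; grows anticlockwise seen from above, 0 = lens along the stand's own x axis, stops at -1.4 and 1.4. Stays where left; turning takes about 0.2 N m plus 0.08 N m per rad/s (some 1.5 to 2 N at the arm's grip)
- lens (a point): centre of the lens on the projector's front, 72 mm from the swivel axis, 122 mm above the table; its x axis is the direction in which the lens looks (and lies over the swivel axis), y to the projector's left, z up. The projector is a white box 130 mm long (x), 140 mm wide (y), centred on the swivel axis, from 90 to 155 mm above the table
- side_grip (a point): middle of the black grip of the side arm: a level rod sticking out at the projector's left, slanting forward: from the swivel axis it points 60 degrees (1.047 rad) to the left of the lens direction. Grip 18 mm thick and 80 mm long, 105 to 185 mm from the swivel axis; this point is on its centreline, 145 mm from the axis, 148 mm above the table. Clear below, but for things under 90 mm
- lens_door (a joint): lens door, rad: 0 = closed over the lens, starts shut or slightly ajar, 1.6 = fully open against its stop; it turns on a vertical pin at the front right of the projector, clockwise seen from above as it opens. Stays where left, very light (about 0.3 N at the tab)
- door_pin (a point): point on the vertical axis of the lens door's pin, at crank height (167 mm above the table); 75 mm ahead of the swivel axis and 35 mm to the projector's right. Its x axis points from the tab to the pin, horizontally, and turns with the door
- door_tab (a point): top of the upright round finger tab, 12 mm thick and 28 mm tall (162 to 190 mm above the table), on the free end of the crank that turns with the door, 50 mm from the pin. With the door closed it lies straight behind the pin, over the roof (roof 155 mm above the table); to open, it is pushed towards the projector's left and round clockwise, ending some 50 mm to the left of the pin
- screen_mid (a point): middle of the white face of the small tabletop screen (face 238 mm wide, 150 mm high, in a black frame on a low foot, fixed to the table), 100 mm above the table. The face looks to the frame's -x, roughly towards the robot. A wooden loudspeaker of 130 x 110 x 200 mm stands at the other side of the table's far edge; it is not the target
- remote_long: loose long black remote control lying flat, 160 x 45 x 18 mm; origin at the centre of its underside
- remote_short: loose short white remote control lying flat, 110 x 40 x 18 mm; origin at the centre of its underside
- tumbler: loose open steel tumbler, 72 mm across, 85 mm high; origin at the centre of its underside
- bowl: loose white snack bowl, 120 mm across, 45 mm high; origin at the centre of its underside
- coasters: loose stack of round coasters, 90 mm across, 20 mm high; origin at the centre of its underside
- bottle: loose green glass bottle, 64 mm across, 190 mm high, standing; origin at the centre of its underside

How it is judged:
By the outcome, as a careful person would: the job done as asked, in the order asked, and still so for the second after the job is handed in, with the robot touching nothing.
It also fails if it takes over 54 s, if anything falls off the work surface, if the arm or the gripper's body presses on something with over 40 N, if the wrist force passes 120 N, or if a joint passes its speed limit or range.

## Robot

A 6-joint arm with a two-finger parallel gripper is mounted at the origin on the work surface. World frame = base frame: x ahead of the robot, y to its left, z up, the work surface at z = 0. Lengths are in mm, angles in rad, forces in N, time in s.
With the tool pointing down it reaches from about 400 to 925 mm from the base axis. Payload 12.5 kg.
Tool frame: the origin (TCP) lies midway between the tips of the shut fingers; the grasp point (between the pads) lies 19 mm behind it; z points along the fingers, y is the line along which they close (so a half turn about z gives the same grasp; the last joint's range is limited). The gripper opens to 95 mm and grips with 3 to 60 N. Pads are 20 mm wide; open, the fingers measure 119 mm over their backs; the gripper's body (75 mm by 180 mm) begins 59 mm behind the grasp point.
Start: joints at [-1.236, 0.491, 1.559, -0, 1.092, -0.106], TCP at [266.689, -565.264, 214.661] pointing down, gripper open.
Joint ranges: [-3.1, 3.1], [-0.84, 2.19], [0.05, 2.79], [-1.13, 4.28], [0.06, 2.93], [-2.69, 2.69]. Speed limits (rad/s): [2.22, 2.22, 2.79, 3.14, 3.14, 3.14].

## Interface

Orientations are given as [roll, pitch, yaw] about the fixed x, y, z axes, in that order (R = Rz(yaw) Ry(pitch) Rx(roll)).
In Python, from cell import state, read_camera, camera_info, env gives the robot as it stands.
- The arm moves only by the tool move_arm, never from a script. Its argument "commands" is a list of rows, each a list of 3 entries, a list of its own where there are three numbers: the shift along the world's x, y, z in cm, then the turn, a rotation vector about the world's x, y, z in degrees, then the opening, from 0 (shut) to 1 (fully open). A call has 1 to 10 rows; each row shifts and turns the commanded pose from where the row before left it; what a row does not reach is not made up. A row lasts 1/10 s, in which the tool goes at most 50 mm and 8.59 degrees, less where a joint would pass 70% of its speed; a pose out of reach is approached as far as the arm can. A call with a gripper value outside its range is refused whole. The fingers move at their own pace and stop on an object; the grip force is fixed at half the most. Time passes only in rows, so rows that do not move let the fingers close. It gives the time, the measured TCP pose, the force, the opening and the grip force at its end, in the units of the state.
- state(): the state, without advancing time (a new reading comes with each control period).
- read_camera(name): name is "scene" or "top" or "wrist"; returns the picture (480x640x3 uint8, blue, green, red); there is no depth.
- camera_info(name): a dict with "K" (3x3 intrinsics, pixels), "cam_to_world" (4x4, takes a point from camera to world coordinates). Camera axes: x right, y down, z forward; pixel columns grow to the right and rows downward; lengths in mm; the calibration is good to about 2 mm. A picture is of the moment at which its call begins: read the wrist's pose just before it. camera_info takes no time and is no camera call; for the wrist camera it gives the pose at the moment of the call.
- env.job_done(): hands the job in; it is judged then, once.
The state is a dict: "t": time; "joints": joint angles; "qvel": joint speeds; "tau": joint torques, N m; "eef_pos": TCP position; "tcp_rot": TCP orientation; "ft_force": force on the tool from outside, world axes, zero at the start; "moment": the same for the moment, N m; "opening": opening from 0.0 (shut) to 1.0 (fully open); "grip_force": force on a finger pad.
Only numpy, scipy, OpenCV 4.12 (cv2) and the standard library are available. Lean on these libraries where they do the work, as an engineer would, in place of code of your own. Each camera call takes 0.05 s, during which the arm holds its last target. There are 200 camera calls.

## Working session

There is one attempt and no reset: what is moved stays moved. The work goes in short steps, Python scripts to look and compute and a tool call to move; the robot and the scene stay as the last step left them, time stands still between calls to the robot, and variables do not carry over. Pictures are saved under pics/ and viewed, at most 10 in all, crops included, and the job is handed in when it is done.

Besides the shell and the picture viewer there is one more tool, called after "Request:" as a command line: name --argument value ..., lists and objects as JSON in quotes. move_arm: Moves the arm, as the interface text tells. Its arguments: {"type":"object","properties":{"commands":{"type":"array"}},"required":["commands"]}

```bash
mkdir -p pics; ls; python3 - <<'E'
from cell import state, read_camera, camera_info
import cv2
for n in ("scene","top"):
    im=read_camera(n); cv2.imwrite(f"pics/{n}0.png",im)
    c=camera_info(n); print(n,c["K"],c["cam_to_world"])
s=state(); print(s["t"],s["eef_pos"],s["tcp_rot"],s["ft_force"])
E
```

```text
pics
scene [[476.80363087   0.         313.86196577]
 [  0.         476.80363087 235.90332192]
 [  0.           0.           1.        ]] [[-7.20135297e-01  4.72933315e-01 -5.07680247e-01  1.07268990e+03]
 [ 6.93833264e-01  4.91646478e-01 -5.26193066e-01  5.27087092e+02]
 [ 7.44974543e-04 -7.31175643e-01 -6.82188848e-01  8.02689108e+02]
 [ 0.00000000e+00  0.00000000e+00  0.00000000e+00  1.00000000e+00]]
top [[583.14250065   0.         312.39597671]
 [  0.         583.14250065 236.78868226]
 [  0.           0.           1.        ]] [[-2.47962057e-02 -9.95266680e-01  9.39648035e-02  4.16693026e+02]
 [-9.99638814e-01  2.56594479e-02  7.98962758e-03 -2.65297060e+01]
 [-1.03628951e-02 -9.37327523e-02 -9.95543460e-01  1.61364838e+03]
 [ 0.00000000e+00  0.00000000e+00  0.00000000e+00  1.00000000e+00]]
0.1 [ 266.61556977 -565.03811396  214.10143802] [-3.14058095e+00 -1.23958987e-04  4.40782593e-01] [ 0.05692632  0.27205663 -0.57976882]
```

View pics/top0.png

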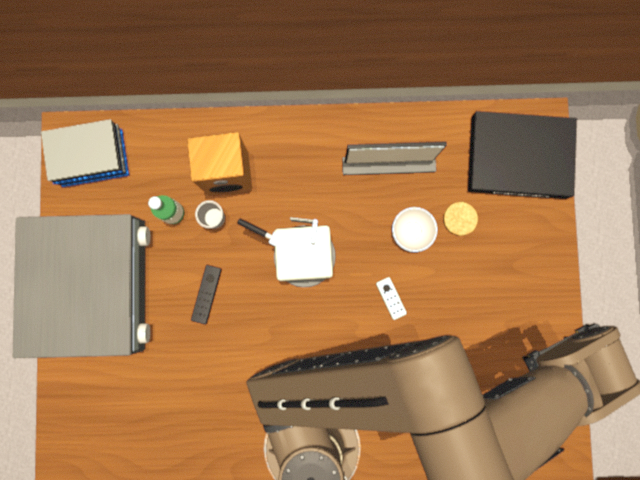

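View pics/scene0.png

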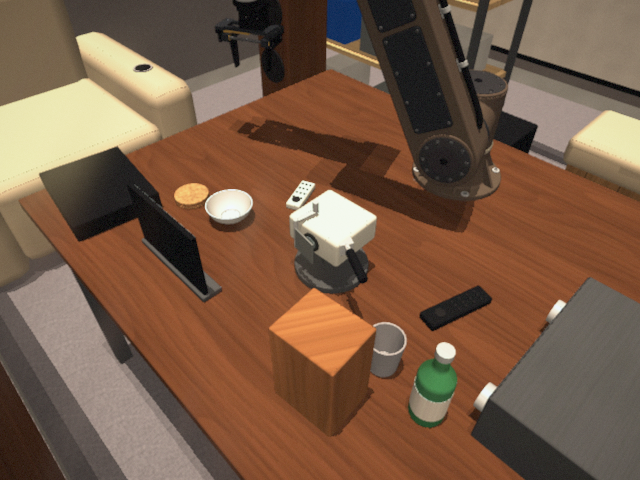

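```bash
cat > h.py <<'E'
import numpy as np
from cell import state, read_camera, camera_info
import cv2
def ray(n,u,v,z,c=None):
    c=c or camera_info(n); T=np.array(c["cam_to_world"]); d=T[:3,:3]@np.linalg.inv(c["K"])@[u,v,1]
    return T[:3,3]+d*(z-T[2,3])/d[2]
def proj(n,p,c=None):
    c=c or camera_info(n); T=np.array(c["cam_to_world"]); q=np.array(c["K"])@(T[:3,:3].T@(np.array(p)-T[:3,3])); return q[:2]/q[2]
E
python3 - <<'E'
import cv2
im=cv2.imread("pics/top0.png")
a=cv2.resize(im[195:295,225:345],None,fx=6,fy=6,interpolation=cv2.INTER_CUBIC)
cv2.imwrite("pics/c1.png",a)
a=cv2.resize(im[130:190,330:460],None,fx=6,fy=6,interpolation=cv2.INTER_CUBIC)
cv2.imwrite("pics/c2.png",a)
E
```

```text
(no output)
```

View pics/c1.png

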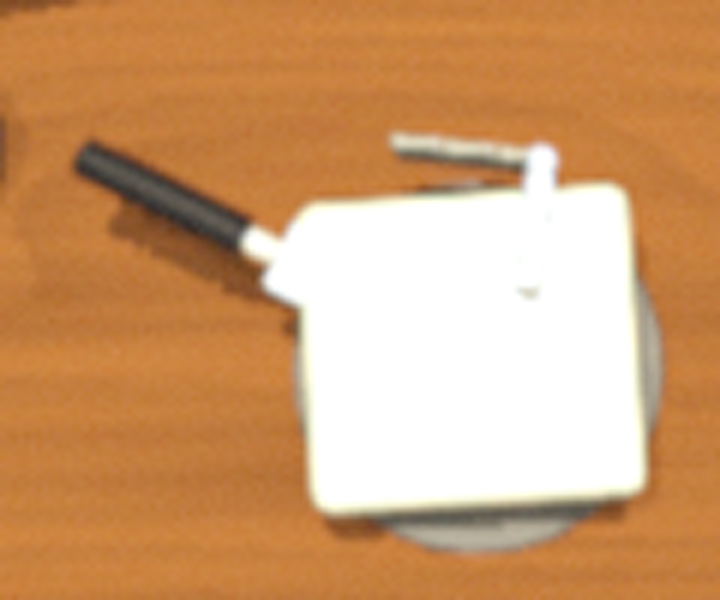

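View pics/c2.png

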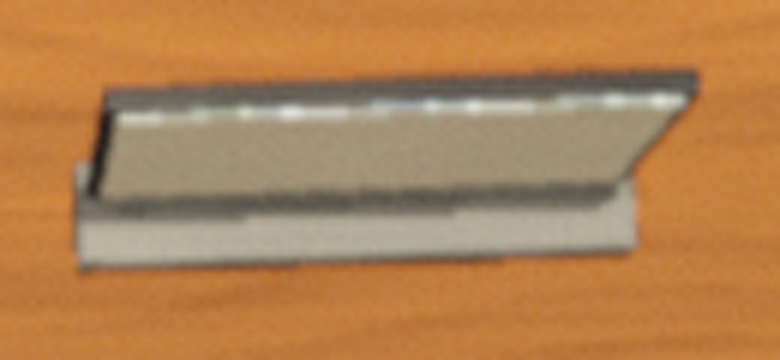

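```bash
python3 - <<'E'
from h import *
c=camera_info("top")
f=lambda u,v,z,o=(225,195):ray("top",o[0]+(u+.5)/6-.5,o[1]+(v+.5)/6-.5,z,c)[:2]
R=np.array([f(*p,155) for p in [(303,203),(626,184),(646,494),(312,516)]])
TL,TR,BR,BL=R; C=R.mean(0); print("roof",R.round(),C, "sizes",np.linalg.norm(TL-TR),np.linalg.norm(TR-BR),np.linalg.norm(TL-BL))
d=(TL+TR-BL-BR); lat=TL+BL-TR-BR
h=np.arctan2(d[1],d[0]); h2=np.arctan2(lat[1],lat[0])-np.pi/2; print("heading",h,h2)
a,b=f(88,158,148),f(243,235,148); print("grip",a,b,np.linalg.norm(a-b),np.linalg.norm(a-C),np.linalg.norm(b-C)); g=a-C; g2=a-b; print("heading from grip",np.arctan2(g[1],g[0])-1.047,np.arctan2(g2[1],g2[0])-1.047)
# stand disc, z=18: left/right edges
print("disc R,B",f(662,370,18),f(480,552,18))
S=[f(u,v,z,(330,130)) for u,v,z in [(115,122,175),(690,100,175),(100,198,25),(625,185,25)]]
print("screen",np.array(S).round(),np.mean(S,0),np.linalg.norm(S[0]-S[1]),np.linalg.norm(S[2]-S[3]))
M=np.mean(S,0)-C; t=np.arctan2(M[1],M[0]); print("aim",t,np.linalg.norm(M))
print("pin",f(543,158,175),"tab",f(530,290,162),f(530,285,190))
for n,u,v,z in [("bowl",415,230,45),("tumbler",210,215,85),("bottle",157,204,190),("rl",206,294,18),("rs",391,298,18),("coast",461,218,20),("spk",216,157,200)]: print(n,ray("top",u,v,z,c)[:2].round())
for an in (h2,t):
  for r in (105,145,185): print(r,C+r*np.array([np.cos(an+1.047),np.sin(an+1.047)]))
E
```

```text
roof [[578.  79.]
 [582. -57.]
 [453. -62.]
 [447.  77.]] [514.95906284   9.21883829] sizes 135.74914636373254 130.00034614969266 131.070592701372
heading 0.023123382481603068 0.0369155002481254
grip [600.19878099 169.56166209] [565.82499946 104.61393875] 73.48308392471068 181.5919345507377 108.1090592901268
heading from grip 0.03518229012923335 0.03702106176887576
disc R,B [512.18862971 -74.05970729] [431.49963295  10.95728154]
screen [[ 769. -112.]
 [ 772. -352.]
 [ 770. -113.]
 [ 770. -354.]] [ 770.42514148 -232.72728275] 240.5014035810659 241.86256248977804
aim -0.7582242628976266 351.8534393993464
pin [591.90229441 -22.64060543] tab [538.30327048 -15.79870807] [538.00576146 -16.05666853]
bowl [ 576. -291.]
tumbler [626. 255.]
bottle [642. 367.]
rl [418. 280.]
rs [ 395. -223.]
coast [ 608. -423.]
spk [754. 218.]
105 [564.08556551 102.01747371]
145 [582.80042367 137.36933482]
185 [601.51528183 172.72119593]
105 [615.61135284  39.1206195 ]
145 [653.95508236  50.51177425]
185 [692.29881188  61.90292899]
```

Request:
move_arm --commands '[[[1.36,3.63,0.5],[0,0,1.8],0],[[1.36,3.63,0.5],[0,0,1.8],0],[[1.36,3.63,0.5],[0,0,1.8],0],[[1.36,3.63,0.5],[0,0,1.8],0],[[1.36,3.63,0.5],[0,0,1.8],0],[[1.36,3.63,0.5],[0,0,1.8],0],[[1.36,3.63,0.5],[0,0,1.8],0],[[1.36,3.63,0.5],[0,0,1.8],0],[[1.36,3.63,0.5],[0,0,1.8],0],[[1.36,3.63,0.5],[0,0,1.8],0]]'

```text
t: 1.1
eef_pos: [402.9, -200.7, 264.8]
tcp_rot: [-3.141, 0.0, 0.756]
ft_force: [0.2, 0.1, 0.0]
opening: 0.211
grip_force: 0.0
```

Request:
move_arm --commands '[[[1.36,3.63,0],[0,0,1.9],0],[[1.36,3.63,0],[0,0,1.9],0],[[1.36,3.63,0],[0,0,1.9],0],[[1.36,3.63,0],[0,0,1.9],0],[[1.36,3.63,0],[0,0,1.9],0],[[1.36,3.63,0],[0,0,1.9],0],[[1.36,3.63,0],[0,0,1.9],0],[[1.36,3.63,0],[0,0,1.9],0],[[1.36,3.63,0],[0,0,1.9],0],[[1.36,3.63,0],[0,0,1.9],0]]'

```text
t: 2.1
eef_pos: [538.9, 162.4, 264.4]
tcp_rot: [-3.141, 0.0, 1.088]
ft_force: [0.2, 0.6, 0.3]
opening: 0.006
grip_force: 0.0
```

```bash
python3 - <<'E'
import numpy as np
C=np.array([515.5,10]); 
def P(h,off):
    a=h+1.047; u=np.array([np.cos(a),np.sin(a)]); n=np.array([u[1],-u[0]]); return C+145*u-off*n
p=P(.035,22); print("contact",p, (p-[538.9,162.4])/10)
for h in np.linspace(.035,-.70,21)[1:]:
    q=P(h,22); print(((q-p)/10).round(2),end=' '); p=q
print(np.degrees(.735/20),p)
E
```

```text
contact [564.16293715 148.35070852] [ 2.52629371 -1.40492915]
[ 0.51 -0.19] [ 0.5  -0.21] [ 0.49 -0.22] [ 0.48 -0.24] [ 0.47 -0.26] [ 0.46 -0.28] [ 0.45 -0.29] [ 0.44 -0.31] [ 0.43 -0.33] [ 0.42 -0.34] [ 0.4  -0.36] [ 0.39 -0.37] [ 0.38 -0.39] [ 0.36 -0.4 ] [ 0.35 -0.41] [ 0.33 -0.42] [ 0.32 -0.44] [ 0.3  -0.45] [ 0.28 -0.46] [ 0.27 -0.47] 2.1056198971057754 [644.37587143  80.00006973]
```

Request:
move_arm --commands '[[[0,0,-2.5],[0,0,0],0],[[0,0,-2.5],[0,0,0],0],[[0,0,-2.5],[0,0,0],0],[[0,0,-2.5],[0,0,0],0],[[0,0,-2.6],[0,0,0],0],[[0,0,0],[0,0,0],0]]'

```text
t: 2.7
eef_pos: [537.1, 160.4, 135.7]
tcp_rot: [-3.137, 0.004, 1.087]
ft_force: [-0.1, 0.0, 0.8]
opening: 0.009
grip_force: 0.0
```

Request:
move_arm --commands '[[[0.5,-0.25,0.2],[0,0,0],0],[[0.5,-0.25,0],[0,0,0],0],[[0.5,-0.25,0],[0,0,0],0],[[0.4,-0.2,0],[0,0,0],0],[[0.3,-0.15,0],[0,0,0],0],[[0.2,-0.1,0],[0,0,0],0],[[0,0,0],[0,0,0],0]]'

```text
t: 3.4
eef_pos: [562.9, 148.6, 140.7]
tcp_rot: [3.141, -0.0, 1.086]
ft_force: [-0.7, -0.6, -0.2]
opening: 0.008
grip_force: 0.0
```

Request:
move_arm --commands '[[[0.51,-0.19,0],[0,0,-2.1],0],[[0.5,-0.21,0],[0,0,-2.1],0],[[0.49,-0.22,0],[0,0,-2.1],0],[[0.48,-0.24,0],[0,0,-2.1],0],[[0,0,0],[0,0,0],0]]'

```text
t: 3.9
eef_pos: [582.7, 140.1, 140.6]
tcp_rot: [3.142, -0.0, 0.939]
ft_force: [-0.7, 1.0, -0.2]
opening: 0.007
grip_force: 0.0
```

Request:
move_arm --commands '[[[0.47,-0.26,0],[0,0,-2.1],0],[[0.46,-0.28,0],[0,0,-2.1],0],[[0.45,-0.29,0],[0,0,-2.1],0],[[0.44,-0.31,0],[0,0,-2.1],0],[[0.43,-0.33,0],[0,0,-2.1],0],[[0.42,-0.34,0],[0,0,-2.1],0],[[0.4,-0.36,0],[0,0,-2.1],0],[[0,0,0],[0,0,0],0]]'

```text
t: 4.7
eef_pos: [613.2, 118.3, 140.6]
tcp_rot: [3.141, -0.0, 0.684]
ft_force: [-0.8, -0.5, 0.1]
opening: 0.006
grip_force: 0.0
```

Request:
move_arm --commands '[[[0.39,-0.37,0],[0,0,-2.1],0],[[0.38,-0.39,0],[0,0,-2.1],0],[[0.36,-0.4,0],[0,0,-2.1],0],[[0.35,-0.41,0],[0,0,-2.1],0],[[0.33,-0.42,0],[0,0,-2.1],0],[[0.32,-0.44,0],[0,0,-2.1],0],[[0.3,-0.45,0],[0,0,-2.1],0],[[0.28,-0.46,0],[0,0,-2.1],0],[[0.27,-0.47,0],[0,0,-2.1],0],[[0,0,0],[0,0,0],0]]'

```text
t: 5.7
eef_pos: [643.3, 79.5, 140.6]
tcp_rot: [3.141, 0.0, 0.351]
ft_force: [-0.4, -0.2, -0.2]
opening: 0.004
grip_force: 0.0
```

```bash
python3 - <<'E'
from h import *
im=read_camera("top"); cv2.imwrite("pics/top1.png",im)
cv2.imwrite("pics/c3.png",cv2.resize(im[190:290,235:355],None,fx=6,fy=6,interpolation=cv2.INTER_CUBIC))
im=read_camera("scene"); cv2.imwrite("pics/scene1.png",im)
E
```

```text
(no output)
```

View pics/c3.png

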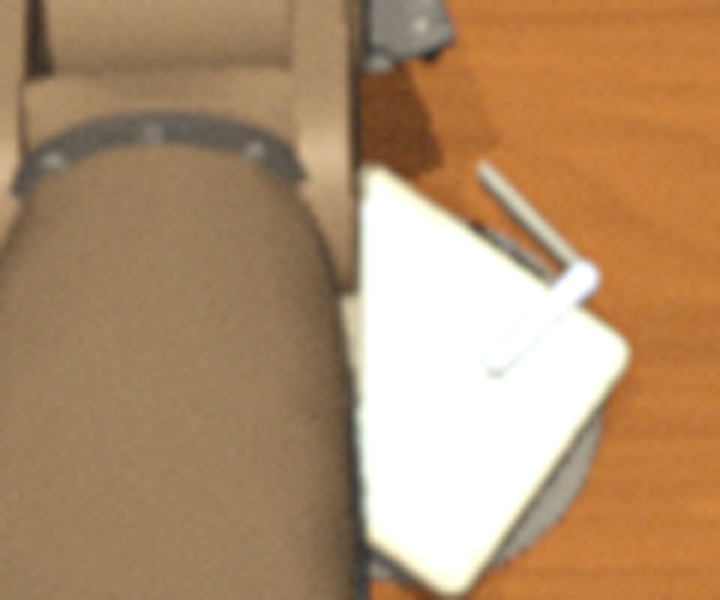

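```bash
cat >> h.py <<'E'
def headings(im,front,right):
    "roof edges: scan columns (top edge) and rows (right edge) in full-picture px, saturated white vs wood by blue channel"
    b=im[:,:,0].astype(float); c=camera_info("top"); out=[]
    F=[]; 
    for u in range(*front):
        v=next(v for v in range(150,290) if b[v,u]>170 and b[v+3,u]>200); F.append((u,v-(b[v,u]-170)/(b[v,u]-b[v-1,u])))
    R=[]
    for v in range(*right):
        u=next(u for u in range(360,250,-1) if b[v,u]>170 and b[v,u-3]>200); R.append((u+(b[v,u]-170)/(b[v,u]-b[v,u+1]),v))
    res=[]
    for L in (F,R):
        W=np.array([ray("top",*p,155,c)[:2] for p in L]); vx,vy,x0,y0=cv2.fitLine(W.astype(np.float32),cv2.DIST_HUBER,0,.01,.01).ravel()
        r=np.abs((W-[x0,y0])@[vy,-vx]).max(); res.append((np.arctan2(vy,vx),r,np.array([x0,y0]),np.array([vx,vy])))
    return res
E
python3 - <<'E'
from h import *
im=cv2.imread("pics/top1.png"); C=np.array([515.5,10])
for a,r,p,v in headings(im,(301,312),(258,284)):
    n=np.array([v[1],-v[0]]); print("angle",a,a-np.pi/2,a+np.pi/2,"res",r,"dist from C",abs((p-C)@n))
im=cv2.imread("pics/top0.png")
for a,r,p,v in headings(im,(280,305),(232,270)): 
    n=np.array([v[1],-v[0]]); print("start angle",a,a-np.pi/2,a+np.pi/2,"res",r,abs((p-C)@n))
c=camera_info("top"); f=lambda u,v,z,o=(235,190):ray("top",o[0]+(u+.5)/6-.5,o[1]+(v+.5)/6-.5,z,c)[:2]
pin=f(583,273,175); d=pin-C; print("pin",pin,np.linalg.norm(d),np.arctan2(d[1],d[0])+np.arctan2(35,75))
E
```

```text
angle 0.95465606 -0.6161403 2.5254524 res 0.3399019651828667 dist from C 64.87368699408606
angle -0.6415615 -2.212358 0.92923486 res 0.3440505940063979 dist from C 69.51872102216294
start angle -1.5290865 -3.0998828 0.0417099 res 0.3970470509603116 64.43590551511139
start angle 0.044269532 -1.5265268 1.6150659 res 0.6595691097182645 69.90155621533404
pin [555.48751843 -63.03384794] 83.26430552237214 -0.633231706550931
```

Request:
move_arm --commands '[[[0.165,-0.31,0],[0,0,-1.4],0],[[0.16,-0.31,0],[0,0,-1.4],0],[[0.15,-0.32,0],[0,0,-1.4],0],[[0.14,-0.32,0],[0,0,-1.4],0],[[0.135,-0.32,0],[0,0,-1.4],0],[[0,0,0],[0,0,0],0],[[0,0,0],[0,0,0],0]]'

```text
t: 6.5
eef_pos: [650.6, 64.3, 140.7]
tcp_rot: [3.141, -0.0, 0.231]
ft_force: [0.0, 0.6, -0.9]
opening: 0.006
grip_force: 0.0
```

```bash
python3 - <<'E'
from h import *
im=read_camera("top"); cv2.imwrite("pics/top2.png",im); C=np.array([515.5,10])
cv2.imwrite("pics/c4.png",cv2.resize(im[190:290,235:355],None,fx=6,fy=6,interpolation=cv2.INTER_CUBIC))
for fr,ri in [((301,312),(265,284)),((303,314),(265,280))]:
  for a,r,p,v in headings(im,fr,ri):
    n=np.array([v[1],-v[0]]); print("angle",a-np.pi/2,a,"res",r,"dist from C",abs((p-C)@n))
E
```

```text
angle -0.72025084 0.8505455 res 5.006135778717066 dist from C 65.22147911709575
angle -2.3432992 -0.7725027 res 0.4178932561441037 dist from C 69.45666479565239
angle -0.7491093 0.82168704 res 0.41408664841773446 dist from C 64.16684380713
angle -2.345402 -0.7746057 res 0.3421466682642126 dist from C 69.4221045051745
```

Request:
move_arm --commands '[[[-0.4,1.4,0],[0,0,0],0],[[-0.5,1.7,0],[0,0,0],0],[[-0.5,1.7,0],[0,0,0],0],[[0,0,3],[0,0,0],0],[[0,0,3],[0,0,0],0],[[0,0,3],[0,0,0],0],[[0,0,2],[0,0,0],0]]'

```text
t: 7.25
eef_pos: [636.3, 114.4, 253.0]
tcp_rot: [3.141, -0.002, 0.233]
ft_force: [0.3, 0.2, 0.1]
opening: 0.007
grip_force: 0.0
```

View pics/c4.png

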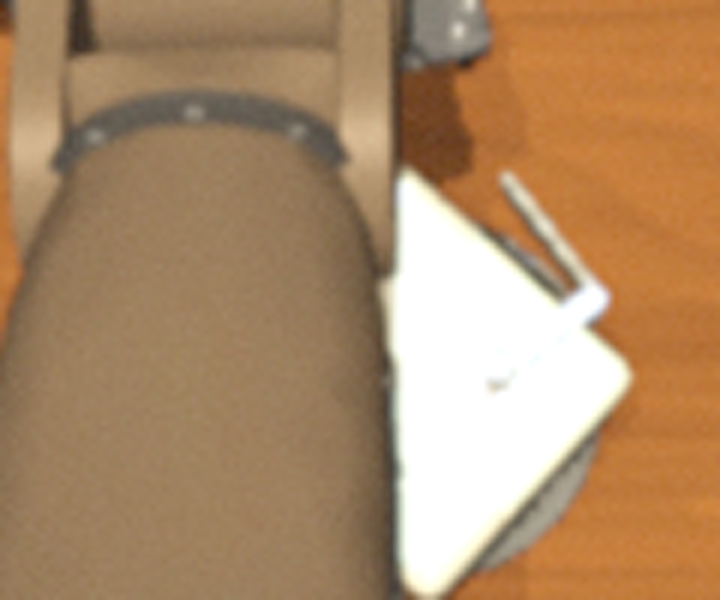

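```bash
python3 - <<'E'
from h import *
C=np.array([515.5,10]);th=-.76
c=camera_info("top"); f=lambda u,v,z,o=(235,190):ray("top",o[0]+(u+.5)/6-.5,o[1]+(v+.5)/6-.5,z,c)[:2]
R=np.array([[np.cos(th),-np.sin(th)],[np.sin(th),np.cos(th)]])
pin=C+R@[75,-35]; print("pin pred",pin,"seen",f(595,297,172))
t=f(497,378,167); d=pin-t; print("tab",t,np.linalg.norm(d),"phi",th-np.arctan2(d[1],d[0]))
a,b=f(595,297,150),f(507,178,150); d=b-a; print("door phi",th+np.pi/2-np.arctan2(d[1],d[0]))
E
```

```text
pin pred [545.75045023 -67.03836876] seen [545.68051866 -67.79139445]
tab [513.49763215 -26.41663147] 51.86877494670998 phi 0.13973734707105812
door phi 0.20349481234644895
```

Request:
move_arm --commands '[[[-2.4,-2.7,0],[0,0,4.5],0],[[-2.4,-2.7,0],[0,0,4.5],0],[[-2.4,-2.7,0],[0,0,4.5],0],[[-2.4,-2.7,0],[0,0,4.5],0],[[-2.4,-2.7,0],[0,0,4.5],0],[[-2.4,-2.6,0],[0,0,4.5],0],[[0,0,0],[0,0,0],0]]'

```text
t: 7.95
eef_pos: [490.3, -49.0, 251.0]
tcp_rot: [3.142, 0.0, 0.704]
ft_force: [0.3, 0.2, -0.5]
opening: 0.007
grip_force: 0.0
```

```bash
python3 - <<'E'
from h import *
c=camera_info("wrist"); im=read_camera("wrist"); cv2.imwrite("pics/w1.png",im); print(np.array(c["cam_to_world"]).round(3),c["K"])
for p in [(513.6,-28.8,190),(545.8,-67,172),(492,-47,178)]: print(proj("wrist",p,c))
E
```

```text
[[ 6.46000e-01 -7.35000e-01 -2.04000e-01  5.48062e+02]
 [-7.63000e-01 -6.23000e-01 -1.73000e-01  7.89000e-01]
 [ 1.00000e-03  2.67000e-01 -9.64000e-01  4.20919e+02]
 [ 0.00000e+00  0.00000e+00  0.00000e+00  1.00000e+00]] [[335.76789046   0.         317.18383927]
 [  0.         335.76789046 243.07256272]
 [  0.           0.           1.        ]]
[317.42634886 217.342511  ]
[383.94803459 212.85210868]
[317.30119373 251.04580994]
```

View pics/w1.png

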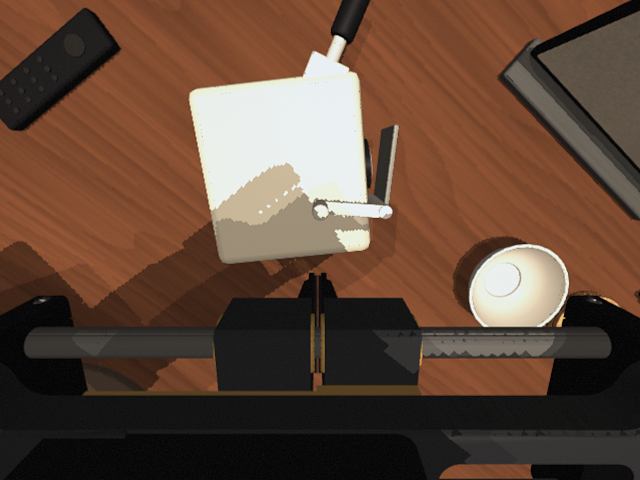

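```bash
cat > path.py <<'E'
from h import *
C=np.array([515.5,10]);th=-.76
R=np.array([[np.cos(th),-np.sin(th)],[np.sin(th),np.cos(th)]]); pin=C+R@[75,-35]
def tab(ph): return pin+R@(50*np.array([-np.cos(ph),np.sin(ph)]))
def tip(ph,off): return tab(ph)-off*(R@[np.sin(ph),np.cos(ph)])
def phi_of(t): d=R.T@(t-pin); return np.arctan2(d[1],-d[0]),np.linalg.norm(d)
E
python3 - <<'E'
from path import *
T=np.array([[ .646,-.735,-.204,548.06],[-.763,-.623,-.173,.79],[.001,.267,-.964,420.92],[0,0,0,1]]); c=dict(K=camera_info("wrist")["K"],cam_to_world=T)
t=ray("wrist",320,209,190,c)[:2]; p=ray("wrist",387,212,175,c)[:2]; print("tab",t,phi_of(t),"pin",p,pin)
print("tcp proj",proj("wrist",(490.3,-49,251),c))
d=ray("wrist",397,126,150,c)[:2]-ray("wrist",385,212,150,c)[:2]; print("door",th+np.pi/2-np.arctan2(d[1],d[0]))
ph=phi_of(t)[0]; s=tip(ph,26); print("start",s,"yaw",2.38-ph, "shift",(s-[490.3,-49])/10)
E
```

```text
tab [519.16916827 -26.27948781] (np.float64(0.23290466478082855), np.float64(48.6605685002125)) pin [547.64724502 -67.37517331] [545.75045023 -67.03836876]
tcp proj [318.1078228  294.30212541]
door 0.19148489054036544
start [496.65947007 -39.3602968 ] yaw 2.1470953352191713 shift [0.63594701 0.96397032]
```

Request:
move_arm --commands '[[[0.1,0.1,0],[0,0,8.3],0],[[0.1,0.1,0],[0,0,8.3],0],[[0.1,0.1,0],[0,0,8.3],0],[[0.1,0.1,0],[0,0,8.3],0],[[0.1,0.1,0],[0,0,8.3],0],[[0,0.1,0],[0,0,8.3],0],[[0,0.1,0],[0,0,8.3],0],[[0,0.1,0],[0,0,8.3],0],[[0,0,0],[0,0,8.3],0],[[0,0,0],[0,0,8.3],0]]'

```text
t: 9.0
eef_pos: [498.2, -38.8, 250.6]
tcp_rot: [3.141, 0.0, 2.158]
ft_force: [0.5, 0.8, -0.2]
opening: 0.008
grip_force: 0.0
```

Request:
move_arm --commands '[[[0,0,-1.5],[0,0,0],0],[[0,0,-1.5],[0,0,0],0],[[0,0,-1.5],[0,0,0],0],[[0,0,-1.5],[0,0,0],0],[[0,0,-0.8],[0,0,0],0],[[0,0,-0.3],[0,0,0],0],[[0,0,0],[0,0,0],0]]'

```text
t: 9.7
eef_pos: [497.8, -39.9, 179.6]
tcp_rot: [-3.142, -0.0, 2.152]
ft_force: [0.2, 0.7, -0.2]
opening: 0.009
grip_force: 0.0
```

```bash
python3 - <<'E'
from path import *
s=state(); p=s["eef_pos"][:2]; print(s["eef_pos"],s["tcp_rot"])
ph0=.2
for ph in [.2]+list(np.linspace(.2,1.6,22)[1:]):
    q=tip(ph,11); print(round(ph,2),((q-p)/10).round(2)); p=q
print(np.degrees(1.4/21))
E
```

```text
[497.76674494 -39.88906414 179.62213142] [-3.14157649e+00 -1.65385873e-04  2.15157351e+00]
0.2 [1.03 0.75]
0.27 [0.24 0.24]
0.33 [0.25 0.23]
0.4 [0.27 0.21]
0.47 [0.28 0.19]
0.53 [0.29 0.17]
0.6 [0.31 0.15]
0.67 [0.32 0.13]
0.73 [0.32 0.11]
0.8 [0.33 0.09]
0.87 [0.33 0.07]
0.93 [0.34 0.04]
1.0 [0.34 0.02]
1.07 [ 0.34 -0.  ]
1.13 [ 0.34 -0.02]
1.2 [ 0.34 -0.05]
1.27 [ 0.33 -0.07]
1.33 [ 0.33 -0.09]
1.4 [ 0.32 -0.11]
1.47 [ 0.31 -0.13]
1.53 [ 0.3  -0.16]
1.6 [ 0.29 -0.18]
3.819718634205488
```

Request:
move_arm --commands '[[[0.35,0.25,0],[0,0,0],0],[[0.35,0.25,0],[0,0,0],0],[[0.33,0.25,0],[0,0,0],0],[[0.24,0.24,0],[0,0,-3.8],0],[[0.25,0.23,0],[0,0,-3.8],0],[[0.27,0.21,0],[0,0,-3.8],0],[[0.28,0.19,0],[0,0,-3.8],0],[[0.29,0.17,0],[0,0,-3.8],0],[[0.31,0.15,0],[0,0,-3.8],0],[[0,0,0],[0,0,0],0]]'

```text
t: 10.7
eef_pos: [524.7, -20.9, 179.9]
tcp_rot: [3.141, 0.0, 1.752]
ft_force: [-0.5, 0.3, 0.7]
opening: 0.006
grip_force: 0.1
```

```bash
python3 - <<'E'
from h import *
im=read_camera("scene"); cv2.imwrite("pics/s2.png",cv2.resize(im[160:300,250:410],None,fx=4,fy=4,interpolation=cv2.INTER_CUBIC))
E
```

```text
(no output)
```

View pics/s2.png

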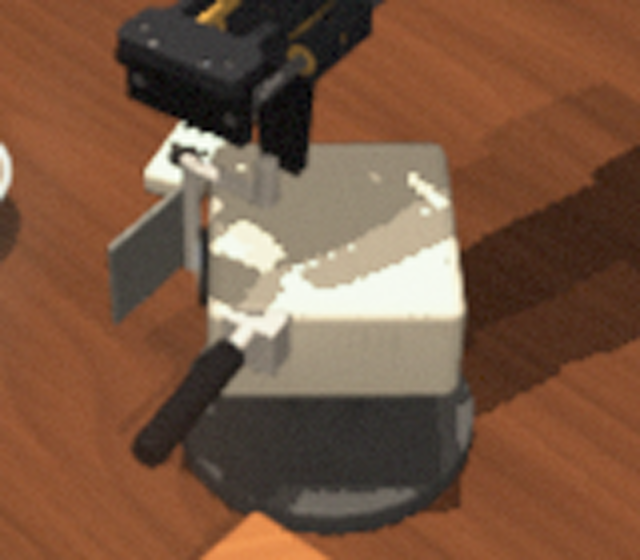

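Request:
move_arm --commands '[[[0.32,0.13,0],[0,0,-3.8],0],[[0.32,0.11,0],[0,0,-3.8],0],[[0.33,0.09,0],[0,0,-3.8],0],[[0.33,0.07,0],[0,0,-3.8],0],[[0.34,0.04,0],[0,0,-3.8],0],[[0.34,0.02,0],[0,0,-3.8],0],[[0.34,0,0],[0,0,-3.8],0],[[0.34,-0.02,0],[0,0,-3.8],0],[[0,0,0],[0,0,0],0]]'

```text
t: 11.65
eef_pos: [551.0, -16.7, 179.7]
tcp_rot: [3.141, -0.0, 1.223]
ft_force: [-1.0, -0.8, 0.6]
opening: 0.006
grip_force: 0.1
```

Request:
move_arm --commands '[[[0.34,-0.05,0],[0,0,-3.8],0],[[0.33,-0.07,0],[0,0,-3.8],0],[[0.33,-0.09,0],[0,0,-3.8],0],[[0.32,-0.11,0],[0,0,-3.8],0],[[0.16,-0.06,0],[0,0,-1.9],0],[[0,0,0],[0,0,0],0]]'

```text
t: 12.25
eef_pos: [565.5, -20.5, 179.6]
tcp_rot: [-3.142, 0.0, 0.927]
ft_force: [0.1, 0.1, -0.1]
opening: 0.001
grip_force: 0.1
```

```bash
python3 - <<'E'
from path import *
im=read_camera("scene"); cv2.imwrite("pics/s3.png",cv2.resize(im[160:300,250:410],None,fx=4,fy=4,interpolation=cv2.INTER_CUBIC))
s=state(); p=s["eef_pos"]; print(p,s["tcp_rot"][2],s["ft_force"]); d=R.T@(p[:2]-pin); print("tip local rel pin",d)
for ph in (1.3,1.4,1.5,1.6): print(ph,R.T@(tip(ph,11)-pin), proj("scene",[*tab(ph),190]))
E
```

```text
[565.39882122 -20.47563754 179.61544669] 0.9272667533172658 [ 0.42288274 -0.19563233 -0.2900388 ]
tip local rel pin [-17.83621723  47.28652848]
1.3 [-23.97408147  45.23542216] [304.20141716 205.94092602]
1.4 [-19.33830417  47.40284793] [301.78016893 206.29510306]
1.5 [-14.50930494  49.09664011] [299.31641855 206.49448159]
1.6 [-9.53533352 50.2998749 ] [296.83751112 206.53661867]
```

View pics/s3.png

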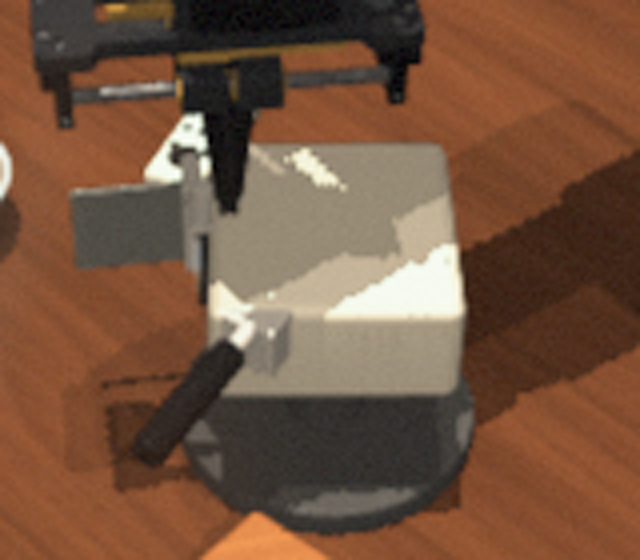

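Request:
move_arm --commands '[[[0.1,-0.04,0],[0,0,-1.1],0],[[0.1,-0.04,0],[0,0,-1.1],0],[[0.1,-0.04,0],[0,0,-1.1],0],[[0.1,-0.045,0],[0,0,-1.1],0],[[0.1,-0.045,0],[0,0,-1.1],0],[[0.1,-0.045,0],[0,0,-1.1],0],[[0,0,0],[0,0,0],0],[[0,0,0],[0,0,0],0]]'

```text
t: 13.1
eef_pos: [571.6, -23.0, 179.6]
tcp_rot: [3.141, -0.0, 0.809]
ft_force: [0.2, -0.6, -0.4]
opening: 0.005
grip_force: 0.0
```

Request:
move_arm --commands '[[[0.07,-0.04,0],[0,0,-1.1],0],[[0,0,0],[0,0,0],0],[[0,0,0],[0,0,0],0]]'

```text
t: 13.4
eef_pos: [572.3, -23.4, 179.7]
tcp_rot: [3.141, 0.0, 0.79]
ft_force: [0.3, 0.9, 0.4]
opening: 0.005
grip_force: 0.1
```

Request:
move_arm --commands '[[[0.07,-0.04,0],[0,0,0],0],[[0,0,0],[0,0,0],0],[[0,0,0],[0,0,0],0]]'

```text
t: 13.7
eef_pos: [573.0, -23.8, 179.6]
tcp_rot: [3.142, 0.0, 0.79]
ft_force: [-0.5, 0.0, -0.7]
opening: 0.004
grip_force: 0.1
```

Request:
move_arm --commands '[[[0.08,-0.06,0],[0,0,0],0],[[0,0,0],[0,0,0],0],[[0,0,0],[0,0,0],0]]'

```text
t: 14.0
eef_pos: [573.8, -24.4, 179.6]
tcp_rot: [3.142, 0.0, 0.79]
ft_force: [-0.0, -0.2, 0.2]
opening: 0.005
grip_force: 0.2
```

Request:
move_arm --commands '[[[0.08,-0.06,0],[0,0,0],0],[[0,0,0],[0,0,0],0],[[0,0,0],[0,0,0],0]]'

```text
t: 14.3
eef_pos: [574.4, -24.9, 179.6]
tcp_rot: [-3.141, 0.0, 0.79]
ft_force: [-1.1, 1.9, 0.5]
opening: 0.007
grip_force: 1.0
```

```bash
python3 - <<'E'
from path import *
f=[]
for k in range(4):
    im=read_camera("scene"); f.append(state()["ft_force"])
print(np.mean(f,0)); cv2.imwrite("pics/scene4.png",im)
p=state()["eef_pos"]; print(p,R.T@(p[:2]-pin))
im=read_camera("top"); cv2.imwrite("pics/top4.png",im)
E
```

```text
[-2.03383753  1.45811323  0.52637975]
[574.46768461 -24.94494081 179.63507991] [-8.1837796 50.294751 ]
```

Request:
move_arm --commands '[[[-0.2,0.17,0],[0,0,0],0],[[-0.4,0.35,0],[0,0,0],0],[[-0.6,0.5,0],[0,0,0],0],[[0,0,2],[0,0,0],0],[[0,0,3],[0,0,0],0],[[0,0,3],[0,0,0],0],[[0,-2,1],[0,0,0],0],[[-1,-4,0],[0,0,0],0],[[-2,-4,0],[0,0,0],0],[[-2,-4,0],[0,0,0],0]]'

```text
t: 15.55
eef_pos: [511.6, -155.6, 269.7]
tcp_rot: [3.141, -0.0, 0.791]
ft_force: [1.1, 0.3, 0.7]
opening: 0.001
grip_force: 0.0
```

Request:
move_arm --commands '[[[-1,-4,0],[0,0,0],0],[[-1,-4,0],[0,0,0],0],[[-1,-4,0],[0,0,0],0],[[-1,-4,0],[0,0,0],0],[[-1,-4,0],[0,0,0],0],[[-1,-4,0],[0,0,0],0],[[-1,-4,0],[0,0,0],0],[[-1,-4,0],[0,0,0],0],[[0,0,0],[0,0,0],0]]'

```text
t: 16.45
eef_pos: [430.9, -478.4, 268.9]
tcp_rot: [3.141, 0.001, 0.786]
ft_force: [0.3, 1.9, -0.1]
opening: 0.003
grip_force: 0.0
```

```bash
python3 - <<'E'
from path import *
im=read_camera("top"); cv2.imwrite("pics/top5.png",im)
a=im[190:290,235:355]; a=cv2.resize(a,None,fx=6,fy=6,interpolation=cv2.INTER_CUBIC); cv2.imwrite("pics/c5.png",a)
for an,r,p,v in headings(im,(303,313),(265,280)):
    n=np.array([v[1],-v[0]]); print("angle",an-np.pi/2,an,"res",r,"dist from C",abs((p-C)@n))
for ph in (1.4,1.5,1.6): print(ph,((proj("top",[*tab(ph),190])-[235,190])*6).round(), ((proj("top",[*(pin+R@(60*np.array([np.sin(ph),np.cos(ph)]))),150])-[235,190])*6).round())
E
```

```text
angle -0.75651205 0.8142843 res 0.20467797796385312 dist from C 64.47947744514897
angle -2.33712 -0.76632375 res 0.17954090179102425 dist from C 69.66560867289559
1.4 [488. 225.] [665. 179.]
1.5 [495. 216.] [677. 187.]
1.6 [503. 206.] [688. 196.]
```

View pics/c5.png

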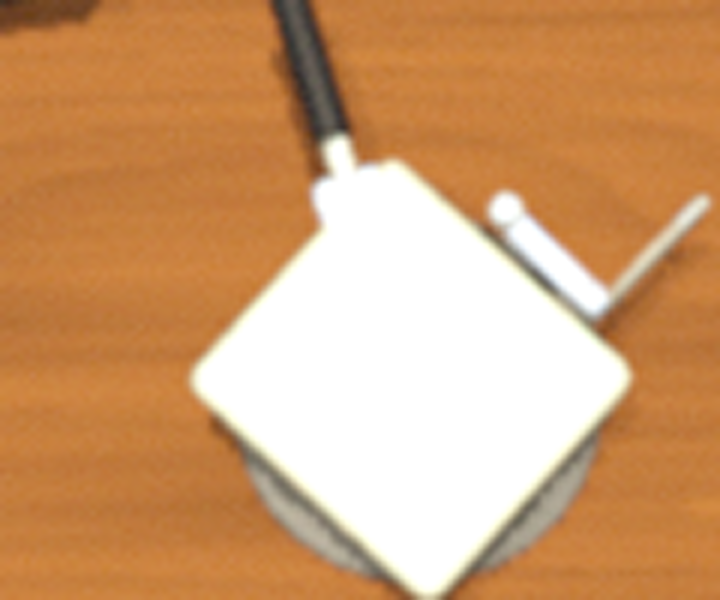

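The top view shows the tab at (505,208), which matches the fully open prediction of (503,206). The heading measures -0.761, equal to the aim, so I am handing in.

```bash
python3 -c "
from cell import env; print(env.job_done())"
```

```text
the job is handed in; nothing more can be done
None
```

The job is handed in: the projector is aimed at the middle of the screen (measured heading -0.761 rad, target -0.761), the lens door was then pushed open against its stop (about 1.6 rad), the stand did not measurably move, and the arm finished clear at about 16.5 s.

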